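# Pile the offcuts, spray-mark the pile, shut the toolbox

## Robot

A 6-joint arm with a two-finger parallel gripper is mounted at the origin on the work surface. World frame = base frame: x ahead of the robot, y to its left, z up, the work surface at z = 0. Lengths are in m, angles in rad, forces in N, time in s.
With the tool pointing down it reaches from about 0.35 to 0.85 m from the base axis. Payload 8.1 kg.
Tool frame: the origin (TCP) lies on the centre line of the jaws, within the pads' length; the fingertips stand 25 mm ahead of it and the grasp point (between the pads) lies 6 mm ahead of it; z points along the fingers, y is the direction in which the jaws open and shut (so a half turn about z gives the same grasp; the last joint's range is limited). The gripper opens to 93 mm and grips with 3 to 60 N. Pads are 15 mm wide; open, the fingers measure 128 mm over their backs; the gripper's body (75 mm by 188 mm) begins 65 mm behind the grasp point.
Start: joints at [-1.346, 0.13, 1.488, -0, 1.523, -0.085], TCP at [0.183, -0.571, 0.244] pointing down, gripper open.
Joint ranges: [-2.96, 2.96], [-0.89, 2.26], [0.02, 2.5], [-1.34, 4.48], [0, 2.73], [-2.66, 2.66]. Speed limits (rad/s): [2.39, 2.39, 2.79, 3.14, 3.14, 3.14].

## Interface

Orientations are given as a 3x3 rotation matrix whose columns are the frame's x, y, z axes.
In Python, from plant import env, kinematics, telemetry, vision, order gives the robot as it stands. Calls block until the motion is done:
- env.reach(position, orientation): joint-space move of the TCP to a pose.
- env.servo_line(position, velocity=0.15, frame=None, until_force=None): straight line of the TCP; frame=None keeps the orientation; velocity is the mean speed in m/s. With until_force (N) it stops when the force on the tool has changed by that much, and returns True; else False.
- env.goto_joints(angles): joint-space move.
- env.command_gripper(opening, grasp_force=None): finger opening in m; grasp_force is the grip in N (None keeps the last); returns when the fingers have stopped.
- env.pause(seconds).
- kinematics.inverse_kinematics(position, orientation): joint angles nearest the present ones, or None.
- telemetry.sense(): the state.
- vision.capture(name): name is "scene" or "top" or "wrist"; returns a dict with "image" (384x512x3 uint8, blue, green, red), "mtx" (3x3 intrinsics, pixels), "position" and "rotation" of the camera in the world. Camera axes: x right, y down, z forward; pixel columns grow to the right and rows downward; lengths in m; the calibration is good to about 2 mm. The wrist camera is an equidistant fisheye: a pixel r from the principal point sees the ray r / f radians off the axis. A picture is of the moment at which its call begins. There is no depth.
A pose or a line that the arm cannot do raises env.PlanningError and nothing moves.
- order.finish_job(): hands the job in, once; it reports no verdict.
The state is a dict: "time_s": time; "qpos": joint angles; "joint_vel": joint speeds; "joint_efforts": joint torques, N m; "tcp_pos": TCP position; "tcp_rot": TCP orientation; "ft_force": force on the tool from outside, world axes, zero at the start; "wrist_torque": the same for the moment, N m; "gripper_width": finger opening in m.
Only numpy, scipy, OpenCV 4.12 (cv2) and the standard library are available. Lean on these libraries where they do the work, as an engineer would, in place of code of your own. Each camera call takes 0.05 s, during which the arm holds its last target. There are 200 camera calls.

## Task

Swing the toolbox lid open past upright so that it stays open by itself, then stack every wooden offcut, those in the toolbox and those lying on the bench, in one steady pile, one on top of another with their middles over one another, on the middle of the marking board. When the pile stands by itself, mark it: press the red cap of the spray can right down and let it spring back up. Finish with the toolbox lid shut. Leave the tin, jar, mug and tape measure where they are.

Things in the scene. Friction and masses are not known exactly. Their poses are not given: they have to be found in the camera images.
- chest: Blue plastic toolbox, open-topped box fixed to the bench: 152 mm (own x) by 304 mm (own y), walls 66 mm high, walls and floor 6 mm thick, so 140 x 292 mm inside. Origin: centre of its underside on the bench. Its lid is hinged along the far long wall (own +x side) and opens from the own -x side. Up to three offcuts lie inside on the floor in a row along its y, about 88 mm apart, each with its length roughly along its x.
- lid (a joint): Grey lid of the toolbox, hinge angle in rad: 0 shut, 2.0 fully open (leaning back past upright against its stop). Weighs 0.3 kg, 8 mm thick; free hinge: below about 1.55 rad it falls shut, beyond that it falls open and stays.
- lid_tab (a point): Centre of the exposed part of the yellow pull tab on the lid's free edge (opposite the hinge, at mid length): the tab is 30 mm wide along the hinge axis, 10 mm thick, and stands 38 mm out from the lid's edge in the plane of the lid (this point is 20 mm out). It travels on an arc of 172 mm about the hinge line; lid shut, the tab lies level, 72 mm above the bench; lid upright, it points up.
- lid_hinge (a point): Point on the hinge line at mid length, 66.5 mm above the bench; its x and y axes turn with the lid; the y axis is the hinge axis. With the lid shut the tab point lies 172 mm from it along -x and 5 mm up.
- mitre: One of five wooden offcuts (some absent in a given start; present ones lie flat, underside down). Origin: centre of the bounding box (mid length, mid width, half height); x along the 'length', y across the 'width', z up from the underside. Dark brown; length 110, width 50, height 34 mm; the +x end is sawn at 45 degrees, so the underside is 110 mm long and the flat top only 80 mm (x from -55 to +25 mm). About 0.16 kg (varies). Starts in the toolbox.
- slant: One of five wooden offcuts (some absent in a given start; present ones lie flat, underside down). Origin: centre of the bounding box (mid length, mid width, half height); x along the 'length', y across the 'width', z up from the underside. Medium brown; length 90 mm along each side but both ends sawn askew in plan (the +y side is shifted 24 mm towards +x against the -y side; 114 mm over all), width 46, height 30 mm; flat top. About 0.12 kg (varies). Starts on the bench.
- wedge: One of five wooden offcuts (some absent in a given start; present ones lie flat, underside down). Origin: centre of the bounding box (mid length, mid width, half height); x along the 'length', y across the 'width', z up from the underside. Planked brown; length 100, width 48 mm; top slopes evenly from 40 mm high at the -x end to 28 mm at the +x end. About 0.13 kg (varies). Starts on the bench.
- step: One of five wooden offcuts (some absent in a given start; present ones lie flat, underside down). Origin: centre of the bounding box (mid length, mid width, half height); x along the 'length', y across the 'width', z up from the underside. Pale wood; length 100, width 46 mm; 36 mm high over the 64 mm at the -x end (x from -50 to +14 mm), only 22 mm high over the rest. About 0.12 kg (varies). Starts in the toolbox.
- gable: One of five wooden offcuts (some absent in a given start; present ones lie flat, underside down). Origin: centre of the bounding box (mid length, mid width, half height); x along the 'length', y across the 'width', z up from the underside. Terracotta-stained; length 96, width 48 mm; sides 20 mm high, then a roof shape with a sharp ridge along its length, 36 mm high in all: nothing rests on its top. About 0.12 kg (varies). Starts in the toolbox.
- board: Flat brown marking board with a white square in its middle, fixed to the bench, 160 x 160 x 12 mm. Origin: centre of its underside.
- board_mid (a point): Centre of the board's upper face (12 mm above the bench), the middle of the white square, where the pile stands.
- can: Yellow spray can, 58 mm across, clamped upright in a dark fixed bracket on the far side of the board. Origin: centre of its foot on the bench; the bracket is on its own +x side.
- cap (a joint): Red sprung nozzle cap on top of the can, 26 mm across: travel in m, 0 up, 0.006 fully down. Starts to yield at about 2 N, about 5.5 N when fully down; springs back when released.
- cap_top (a point): Centre of the top face of the red cap, 172 mm above the bench when up.
- tin: Bystander, loose: green and steel tin, 72 mm across, 100 mm tall, upright. Origin: centre of its underside.
- jar: Bystander, loose: amber glass jar, 60 mm across, 80 mm tall, upright. Origin: centre of its underside.
- tape: Bystander, loose: yellow and black tape measure standing on edge, 60 x 36 mm, 56 mm tall. Origin: centre of its underside.
- mug: Bystander, loose: white mug, 76 mm across, 90 mm tall, upright. Origin: centre of its underside.
Things that resemble listed ones, but are neither listed nor needed, are in the scene too. Leave any green or yellow look-alike of the slant alone.

How it is judged:
On the way, in this order (a step that is already met when the one before it is completed fails the run):
1. the lid stands open by itself, past upright (value of joint lid above 1.65 rad and contact force between the fingers and chest below 0.3 N), for 0.4 s.
2. all offcuts stand in one pile on the middle of the board, let go and still (horizontal distance between mitre and slant below 0.03 m and horizontal distance between each of mitre, slant and wedge below 0.03 m and horizontal distance between each of mitre, slant, wedge and step below 0.03 m and horizontal distance between each of mitre, slant, wedge, step and gable below 0.03 m and horizontal distance between each of mitre, slant, wedge, step, gable and board_mid below 0.045 m and linear speed of each of mitre, slant, wedge, step, gable below 0.02 m/s and contact force between the fingers and mitre below 0.3 N and contact force between the fingers and slant below 0.3 N and contact force between the fingers and wedge below 0.3 N and contact force between the fingers and step below 0.3 N and contact force between the fingers and gable below 0.3 N), for 0.4 s.
3. the spray cap is pressed right down (value of joint cap above 0.0048 m), for 0.05 s.
4. the spray cap has sprung back up (value of joint cap below 0.001 m), for 0.1 s.
At the end, for the whole second after the job is handed in: Every offcut present lies in one pile: the middles of any two are within 30 mm of each other seen from above, each is within 45 mm of the middle of the board, all are released and still; the cap is up again and the lid is shut (below 0.06 rad) (all of step 2 and value of joint lid below 0.06 rad and value of joint cap below 0.001 m); the robot touches nothing.
It fails at once if the tin is moved more than 30 mm (distance of tin from where it was at the start of the episode above 0.03 m).
It fails at once if the jar is moved more than 30 mm (distance of jar from where it was at the start of the episode above 0.03 m).
It fails at once if the tape is moved more than 30 mm (distance of tape from where it was at the start of the episode above 0.03 m).
It fails at once if the mug is moved more than 30 mm (distance of mug from where it was at the start of the episode above 0.03 m).
Of mitre, slant, wedge, step, gable only 4 to 5 are there at a start; the rules pass over those that are not, and their reading is None.
At some moment in a run one of wedge, slant may be knocked a few centimetres aside while the robot is not near it.
Once in a run the grip may slacken for a moment while it holds something.
It also fails if it takes over 210 s, if anything falls off the work surface, if the arm or the gripper's body presses on something with over 40 N, if the wrist force passes 120 N, or if a joint passes its speed limit or range.

## Working session

There is one attempt and no reset: what is moved stays moved. The work goes in short steps, each a Python script; the robot and the scene stay as the last script left them, time stands still between calls to the robot, and variables do not carry over. Pictures are saved under pics/ and viewed, about 12 in all and at most 16, crops included, and the job is handed in when it is done.

```bash
ls; mkdir -p pics
python3 - <<'E'
from plant import env, kinematics, telemetry, vision, order
import cv2,numpy as np
for n in ["scene","top"]:
    c=vision.capture(n); cv2.imwrite(f"pics/{n}0.png",c["image"]); print(n,c["mtx"].tolist(),np.round(c["position"],4).tolist(),np.round(c["rotation"],4).tolist())
    np.savez(f"pics/{n}0.npz",**c)
s=telemetry.sense(); print(s)
E
```

```text
pics
scene [[398.68448959826145, 0.0, 253.15468931035193], [0.0, 398.68448959826145, 193.13028113188912], [0.0, 0.0, 1.0]] [1.5156, 0.031, 0.7949] [[-0.0894, 0.5542, -0.8276], [0.9959, 0.0582, -0.0686], [0.0102, -0.8304, -0.5571]]
top [[483.6888086310654, 0.0, 248.51442388145648], [0.0, 483.6888086310654, 198.51430620767007], [0.0, 0.0, 1.0]] [0.304, -0.0685, 1.6981] [[0.0155, -0.991, 0.1329], [-0.9998, -0.0173, -0.0127], [0.0149, -0.1327, -0.991]]
{'time_s': 0.1, 'qpos': array([-1.34636483e+00,  1.31120890e-01,  1.48919415e+00,  4.95915894e-06,
        1.52298577e+00, -8.54128177e-02]), 'joint_vel': array([ 1.28959663e-03, -1.70002943e-03, -4.06737773e-03,  2.21587635e-03,
        5.86744926e-04,  7.73408062e-06]), 'joint_efforts': array([ 8.98856142e-04, -5.61344039e+01, -4.93094122e+01,  7.70580629e-02,
        2.92105781e-02, -4.94275230e-05]), 'tcp_pos': array([ 0.18285442, -0.57095305,  0.2426582 ]), 'tcp_rot': array([[ 9.52381152e-01,  3.04909822e-01, -3.75323573e-04],
       [ 3.04910016e-01, -9.52379706e-01,  1.66641497e-03],
       [ 1.50655739e-04, -1.70150213e-03, -9.99998541e-01]]), 'ft_force': array([0.51933133, 0.87396664, 0.1628364 ]), 'wrist_torque': array([ 0.0271418 ,  0.00657083, -0.00423399]), 'gripper_width': 0.09324552894781588}
```

Run:
```python
import cv2
for n in ["scene","top"]:
    cv2.imwrite(f"pics/{n}0b.png",cv2.resize(cv2.imread(f"pics/{n}0.png"),(800,600),interpolation=cv2.INTER_CUBIC))
```

```text
(no output)
```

View pics/scene0b.png

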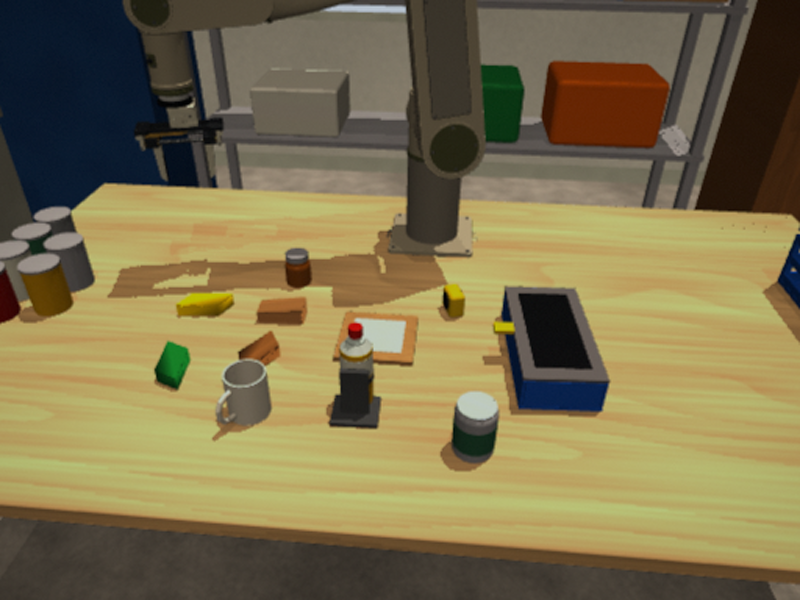

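View pics/top0b.png

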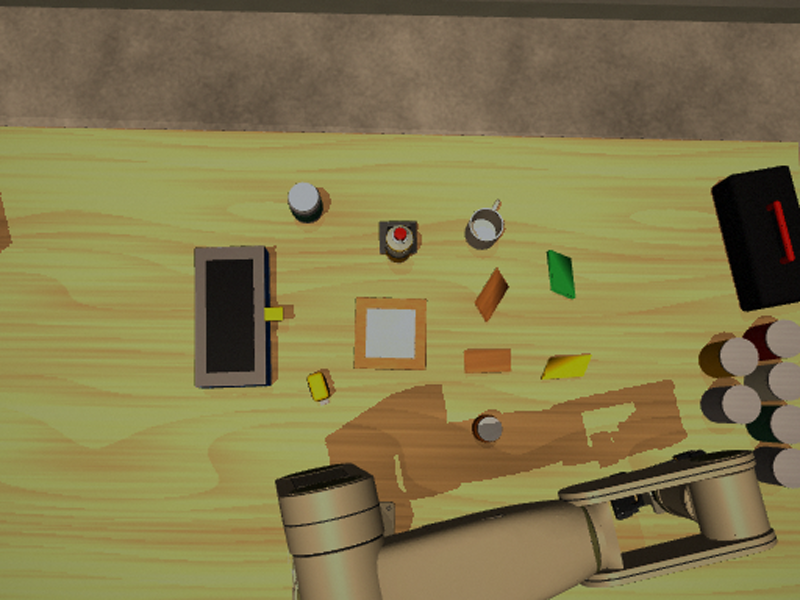

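Candidates (800×600 top view):
- **Slant:** brown parallelogram at (491,294). Look-alikes to leave alone are yellow at (566,366) and green at (560,274).
- **Wedge:** brown rectangle at (488,360).
- **Tab:** yellow at (274,313). The tape at (318,387) is also yellow.
- **Cap:** red on the can at (400,233). The red-handled black box at (780,235) is a distractor.
- **Chest:** at (231,316), hinge on its left (+y) side.
- **Board:** at (390,333).

```bash
cat > h.py <<'E'
import cv2,numpy as np
from plant import env,kinematics,telemetry,vision,order
def rays(c,uv,fish=False):
    uv=np.atleast_2d(uv).astype(float);K=c["mtx"]
    d=np.c_[(uv[:,0]-K[0,2])/K[0,0],(uv[:,1]-K[1,2])/K[1,1],np.ones(len(uv))]
    if fish:
        r=np.hypot(d[:,0],d[:,1])+1e-12; d=np.c_[d[:,0]*np.sin(r)/r,d[:,1]*np.sin(r)/r,np.cos(r)]
    return d@np.asarray(c["rotation"]).T
def plane(c,uv,z,fish=False):
    d=rays(c,uv,fish);p=np.asarray(c["position"]);return p+d*((z-p[2])/d[:,2])[:,None]
def tri(c1,uv1,c2,uv2):
    A=[];b=[]
    for c,uv in((c1,uv1),(c2,uv2)):
        d=rays(c,uv)[0];d/=np.linalg.norm(d);M=np.eye(3)-np.outer(d,d);A.append(M);b.append(M@np.asarray(c["position"]))
    return np.linalg.lstsq(np.vstack(A),np.hstack(b),rcond=None)[0]
def proj(c,P):
    q=(np.asarray(P)-c["position"])@np.asarray(c["rotation"]);q=q@np.asarray(c["mtx"]).T;return q[:,:2]/q[:,2:]
def hsv(c): return cv2.cvtColor(c["image"],cv2.COLOR_BGR2HSV)
def blobs(m,amin=20):
    m=m.astype(np.uint8);n,l,s,ce=cv2.connectedComponentsWithStats(m)
    return [(s[i,4],ce[i],(l==i).astype(np.uint8)) for i in range(1,n) if s[i,4]>=amin]
def outline(m): return max(cv2.findContours(m,cv2.RETR_EXTERNAL,cv2.CHAIN_APPROX_NONE)[0],key=cv2.contourArea)[:,0]
def rect(P): # metric xy pts -> centre, long-axis yaw, sizes
    (c,s,a)=cv2.minAreaRect((P[:,:2]*1000).astype(np.float32));a=np.deg2rad(a)
    if s[0]<s[1]: a+=np.pi/2;s=s[::-1]
    return np.array(c)/1000,(a+np.pi/2)%np.pi-np.pi/2,s
def down(yaw): # tool down, tool y (jaw) axis at world angle yaw
    y=np.array([np.cos(yaw),np.sin(yaw),0]);z=np.array([0,0,-1.]);return np.c_[np.cross(y,z),y,z]
E
python3 - <<'E'
from h import *
t=dict(np.load("pics/top0.npz"));s=dict(np.load("pics/scene0.npz"))
H=hsv(t)
for u,v in [(491,294),(488,360),(274,313),(200,316),(231,316),(262,330),(365,333),(390,333),(400,235)]:
    u,v=int(u/1.5625),int(v/1.5625);print((u,v),H[v,u])
roi=np.zeros(H.shape[:2],bool);roi[150:260,100:400]=1
h,S,V=[H[...,i].astype(int) for i in range(3)]
m=roi&(h<16)&(S>100)&(V>60)
for a,ce,b in blobs(m,60):
    P=plane(t,outline(b),.03);print('brown',a,ce.round(1),[np.round(x,3) for x in rect(P)])
m=roi&(S<60)&(V>130)
for a,ce,b in blobs(m,60): print('white',a,ce.round(1),[np.round(x,3) for x in rect(plane(t,outline(b),.012))])
m=roi&(h>22)&(h<35)&(S>200)
for a,ce,b in blobs(m,20): print('yel',a,ce.round(1),[np.round(x,3) for x in rect(plane(t,outline(b),.077))])
Hs=hsv(s)
for n,c,G in(('t',t,H),('s',s,Hs)):
    m=((G[...,0]<6)|(G[...,0]>174))&(G[...,1]>180)&(G[...,2]>100)
    for a,ce,b in blobs(m,10): print('red',n,a,ce.round(1),plane(c,ce,.165).round(3))
E
```

```text
(314, 188) [ 13 204 140]
(312, 230) [ 14 186 156]
(175, 200) [ 31 225 163]
(128, 202) [ 14  64 111]
(147, 202) [24 55 23]
(167, 211) [ 13  61 112]
(233, 213) [ 17 174 160]
(249, 213) [ 72   8 165]
(256, 150) [  2 228 162]
brown 342 [314.1 188.5] [array([ 0.569, -0.32 ]), np.float64(-0.562), array([115.45 ,  46.915])]
brown 411 [311.8 230.1] [array([ 0.421, -0.31 ]), np.float64(-1.515), array([102.056,  51.21 ])]
white 99 [255.1 154.8] [array([ 0.689, -0.113]), np.float64(-1.552), array([53.572, 32.742])]
white 968 [249.5 213. ] [array([ 0.479, -0.095]), np.float64(-1.554), array([108.964, 105.674])]
yel 97 [174.7 200.4] [array([0.512, 0.16 ]), np.float64(-1.537), array([37.045, 27.276])]
yel 294 [363.6 235.2] [array([ 0.406, -0.474]), np.float64(-1.445), array([111.036,  43.249])]
yel 153 [202.8 247. ] [array([0.356, 0.06 ]), np.float64(0.348), array([54.946, 30.436])]
red t 154 [501.6 147.4] [[ 0.693 -0.913  0.165]]
red t 44 [255.9 149. ] [[ 0.672 -0.11   0.165]]
red s 38 [226.7 209.1] [[ 0.663 -0.11   0.165]]
```

Run:
```python
from h import *
env.reach([0.505,0.15,0.27],down(0.034))
c=vision.capture("wrist");np.savez("pics/w1.npz",**c)
print(c["mtx"].tolist(),np.round(c["position"],4),np.round(c["rotation"],3).tolist(),telemetry.sense()["qpos"].round(3))
cv2.imwrite("pics/w1.png",cv2.resize(c["image"],(768,576)))
```

```text
[[297.3186396354542, 0.0, 257.254355586779], [0.0, 297.3186396354542, 194.64905493711817], [0.0, 0.0, 1.0]] [0.5038 0.2142 0.4097] [[0.999, 0.033, 0.009], [0.034, -0.97, -0.239], [0.001, 0.24, -0.971]] [ 0.19  -0.078  1.653 -0.     1.567  0.157]
```

View pics/w1.png

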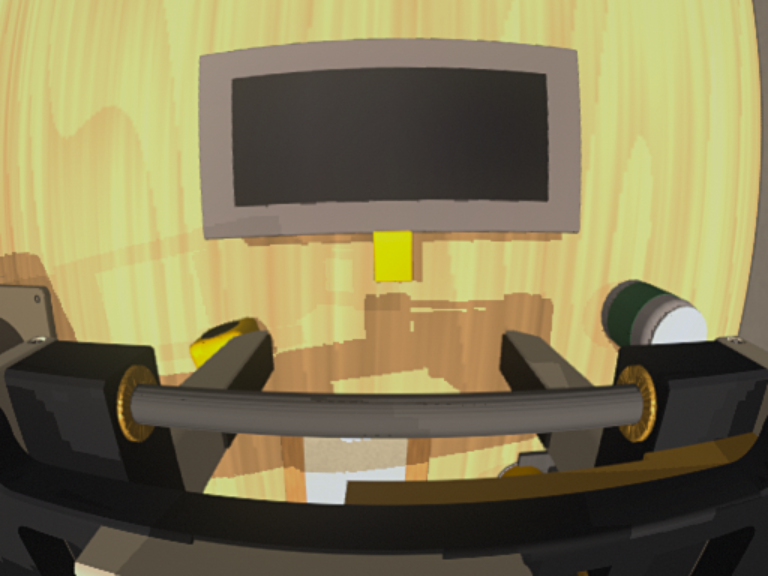

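The wrist view shows the shut lid, with corners at about (200,55), (578,50), (580,233) and (204,239). The yellow tab is at (393,256) and the tape at (225,340).

Run:
```python
from h import *
c=dict(np.load("pics/w1.npz"));H=hsv(c).astype(int)
m=(H[...,0]>22)&(H[...,0]<36)&(H[...,1]>215)&(H[...,2]>120)
for a,ce,b in blobs(m,100):
    P=plane(c,outline(b),.077,True);print(a,ce.round(1),plane(c,ce,.077,True).round(4),[np.round(x,4) for x in rect(P)])
cor=np.array([(200,55),(578,50),(580,233),(204,239)])/1.5
P=plane(c,cor,.0745,True);print(P.round(4));print(P.mean(0), np.linalg.norm(np.roll(P,-1,0)-P,axis=1))
e=P[1]-P[0]+P[2]-P[3];print('hinge axis yaw',np.arctan2(e[1],e[0]))
```

```text
833 [261.5 170.5] [[0.5107 0.1605 0.077 ]] [array([0.5107, 0.1603]), np.float64(-1.5259), array([38.0484, 28.3623])]
322 [139.7 230.8] [[0.3601 0.0802 0.077 ]] [array([0.3625, 0.0842]), np.float64(0.6642), array([55.5196, 17.4816])]
[[0.3528 0.3203 0.0745]
 [0.6537 0.3359 0.0745]
 [0.6613 0.1856 0.0745]
 [0.3602 0.1702 0.0745]]
[0.50697488 0.25302021 0.0745    ] [0.30127916 0.15042432 0.30152455 0.15028022]
hinge axis yaw 0.051273294840548114
```

```bash
cat >> h.py <<'E'
AX=0.0513; EX=np.array([-np.sin(AX),np.cos(AX),0]); HINGE=np.array([0.511,0.159,0.0665])+0.172*EX
def tabpt(th,r=0.179): # tab point at lid angle th (5 mm above the hinge plane when shut)
    return HINGE-EX*(r*np.cos(th)-0.005*np.sin(th)*-1*-1)+np.array([0,0,r*np.sin(th)+0.005*np.cos(th)])
def fz(): return telemetry.sense()["ft_force"]
E
python3 - <<'E'
from h import *
R=down(AX);g=np.array([0,0,.006])
p=tabpt(0)+g;print(p,tabpt(1.57),HINGE)
env.reach(p+[0,0,.08],R);env.servo_line(p,.15)
env.command_gripper(0.02,12);print(telemetry.sense()["gripper_width"])
for th in np.arange(.2,1.81,.2):
    env.servo_line(tabpt(th)+g,.15)
    print(round(th,1),fz().round(1),telemetry.sense()["gripper_width"].round(4))
env.command_gripper(0.06);env.servo_line(tabpt(1.8)+[0,0,.1],.2)
c=vision.capture("scene");np.savez("pics/s2.npz",**c);cv2.imwrite("pics/s2.png",cv2.resize(c["image"],(768,576)))
print(telemetry.sense()["time_s"])
E
```

```text
[0.51135894 0.15200921 0.0775    ] [0.50193119 0.33562479 0.24550392] [0.50218027 0.33077372 0.0665    ]
0.030084144028915977Traceback (most recent call last):
  File "<stdin>", line 8, in <module>
AttributeError: 'float' object has no attribute 'round'
```

Run:
```python
from h import *
g=np.array([0,0,.006])
for th in np.arange(.4,1.81,.2):
    env.servo_line(tabpt(th)+g,.15)
    print(round(th,1),fz().round(1),round(telemetry.sense()["gripper_width"],4))
env.command_gripper(0.06);env.servo_line(tabpt(1.8)+[0,0,.1],.2)
env.reach([.505,.20,.30],down(AX))
c=vision.capture("wrist");np.savez("pics/w2.npz",**c);cv2.imwrite("pics/w2.png",cv2.resize(c["image"],(768,576)))
print(telemetry.sense()["time_s"])
```

```text
0.4 [-4.4 -1.5 -0.4] 0.0299
0.6 [-7.6 -2.2  1.2] 0.0297
0.8 [-8.2 -2.7  2.2] 0.0302
1.0 [-7.4 -2.2  2.3] 0.0299
1.2 [-7.6 -0.8  2. ] 0.03
1.4 [-8.3  0.   0.5] 0.03
1.6 [-7.1  0.4  0. ] 0.0297
1.8 [-7.5  0.6  0.8] 0.0298
10.775
```

View pics/w2.png

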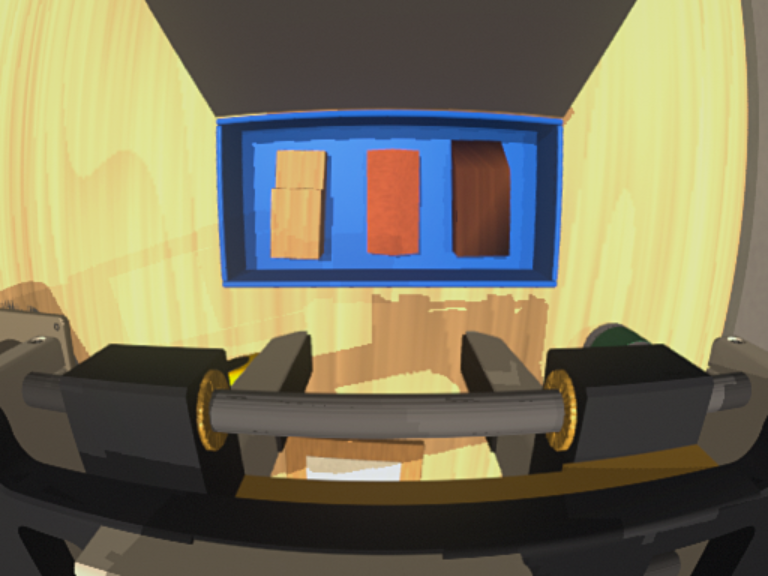

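The lid stands open and all three inside pieces are present. Step is at (298,205) with its low end at the top (+y), gable at (393,202) and mitre at (481,198), apparently with its bevel at the top. So all five offcuts exist.

```bash
python3 - <<'E'
from h import *
c=dict(np.load("pics/w2.npz"));H=hsv(c).astype(int)
m=((H[...,0]<22)|(H[...,0]>170))&(H[...,1]>60)&(H[...,2]>30);roi=np.zeros(m.shape,bool);roi[90:182,162:360]=1
for a,ce,b in blobs(cv2.morphologyEx((m&roi).astype(np.uint8),cv2.MORPH_OPEN,np.ones((3,3))),100):
    o=outline(b)
    for z in(.006,.026,.036,.040,.042): print(a,ce.round(1),z,[np.round(x,4) for x in rect(plane(c,o,z,True))])
# hand-read corners
q=lambda L,z: plane(c,np.array(L)/1.5,z,True)[:,:2].round(4).tolist()
print('step high',q([(271,258),(320,259),(325,189),(272,188)],.042),'low',q([(277,150),(326,151)],.028))
E
python3 - <<'E'
import cv2,numpy as np
im=np.load("pics/w2.npz")["image"][80:185,155:365]
cv2.imwrite("pics/w2c.png",cv2.resize(cv2.convertScaleAbs(im,alpha=1.6),None,fx=3.6,fy=3.6,interpolation=cv2.INTER_CUBIC))
E
```

```text
2762 [319.9 132.4] 0.006 [array([0.5961, 0.2582]), np.float64(-1.4995), array([113.0076,  56.2032])]
2762 [319.9 132.4] 0.026 [array([0.5918, 0.2586]), np.float64(-1.4995), array([107.7909,  53.6091])]
2762 [319.9 132.4] 0.036 [array([0.5896, 0.2587]), np.float64(-1.4995), array([105.183 ,  52.3118])]
2762 [319.9 132.4] 0.04 [array([0.5888, 0.2588]), np.float64(-1.4995), array([104.1398,  51.7929])]
2762 [319.9 132.4] 0.042 [array([0.5883, 0.2588]), np.float64(-1.4995), array([103.6182,  51.5335])]
2426 [198.8 136.4] 0.006 [array([0.4166, 0.2427]), np.float64(1.5698), array([106.8175,  53.1803])]
2426 [198.8 136.4] 0.026 [array([0.4206, 0.2438]), np.float64(1.5698), array([101.887 ,  50.7256])]
2426 [198.8 136.4] 0.036 [array([0.4226, 0.2443]), np.float64(1.5698), array([99.4217, 49.4983])]
2426 [198.8 136.4] 0.04 [array([0.4233, 0.2445]), np.float64(1.5698), array([98.4356, 49.0073])]
2426 [198.8 136.4] 0.042 [array([0.4237, 0.2446]), np.float64(1.5698), array([97.9426, 48.7619])]
2354 [261.5 134.2] 0.006 [array([0.5094, 0.2486]), np.float64(-1.5166), array([101.2872,  48.6139])]
2354 [261.5 134.2] 0.026 [array([0.509 , 0.2494]), np.float64(-1.5166), array([96.6119, 46.37  ])]
2354 [261.5 134.2] 0.036 [array([0.5089, 0.2498]), np.float64(-1.5166), array([94.2743, 45.248 ])]
2354 [261.5 134.2] 0.04 [array([0.5088, 0.25  ]), np.float64(-1.5166), array([93.3392, 44.7992])]
2354 [261.5 134.2] 0.042 [array([0.5088, 0.25  ]), np.float64(-1.5166), array([92.8717, 44.5748])]
step high [[0.3999, 0.1945], [0.446, 0.1955], [0.4485, 0.259], [0.3998, 0.2588]] low [[0.3997, 0.2945], [0.446, 0.2941]]
```

View pics/w2c.png

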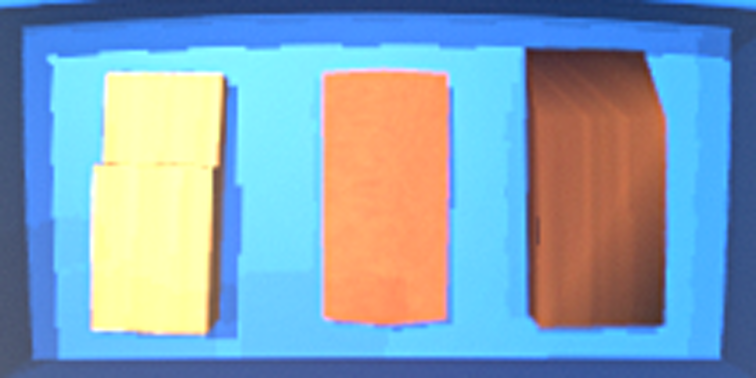

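```bash
cat >> h.py <<'E'
UP=0.22
def pick(x,y,jaw,zfloor,open_=0.07,force=25,dz=0.0275):
    R=down(jaw);env.command_gripper(open_,force)
    env.reach([x,y,UP],R);env.servo_line([x,y,zfloor+dz],.2)
    env.command_gripper(0.02,force);w0=telemetry.sense()["gripper_width"]
    env.servo_line([x,y,UP],.25);print('grip',round(w0,4),round(telemetry.sense()["gripper_width"],4),'F',fz().round(1))
def place(x,y,jaw,ztop,open_=0.075,dz=0.0275,R=None):
    R=down(jaw) if R is None else R;env.reach([x,y,max(UP,ztop+.08)],R);w=telemetry.sense()["gripper_width"]
    env.servo_line([x,y,ztop+dz+.012],.2);hit=env.servo_line([x,y,ztop+dz-.001],.03,until_force=5)
    print('w',round(w,4),'hit',hit,'z over',round(telemetry.sense()["tcp_pos"][2]-dz-ztop,4),round(telemetry.sense()["gripper_width"],4))
    env.command_gripper(open_);env.servo_line([x,y,max(UP,ztop+.1)],.25);print('t',telemetry.sense()["time_s"])
E
python3 - <<'E'
from h import *
c=dict(np.load("pics/w2.npz"))
L=np.array([(303.6,170.3),(339.7,170.3),(339.7,112)]);print('mitre',plane(c,L,.040,True).round(4).tolist(),plane(c,[(303,94.4),(334,94.4)],.006,True).round(4).tolist())
s=dict(np.load("pics/scene0.npz"));H=hsv(s).astype(int);roi=np.zeros(H.shape[:2],bool);roi[195:235,218:275]=1
for n,m in(('white',(H[...,1]<60)&(H[...,2]>120)&roi),):
    for a,ce,b in blobs(m,100): print(n,a,ce.round(1),[np.round(x,4) for x in rect(plane(s,outline(b),.012))])
t=dict(np.load("pics/top0.npz"));G=hsv(t).astype(int);d=((G[...,1]>150)&(G[...,0]<=18)&(G[...,2]>120)) | ((G[...,1]<60)&(G[...,2]>130))
r=np.zeros(d.shape,bool);r[188:240,224:276]=1
for a,ce,b in blobs(d&r,400): print('board',a,ce.round(1),[np.round(x,4) for x in rect(plane(t,outline(b),.012))])
E
```

```text
mitre [[0.569, 0.2048, 0.04], [0.6204, 0.2081, 0.04], [0.6134, 0.2887, 0.04]] [[0.5662, 0.3116, 0.006], [0.6125, 0.3161, 0.006]]
white 643 [241.3 215.4] [array([ 0.4875, -0.1006]), np.float64(-0.0124), array([127.3038, 123.034 ])]
board 1970 [249.5 213.2] [array([ 0.479 , -0.0942]), np.float64(-0.0096), array([160.1063, 158.9587])]
```

Run:
```python
from h import *
pick(.592,.260,.07,.006)
place(.479,-.090,.0,.012)
env.reach([.49,-.36,.30],down(0.0))
c=vision.capture("wrist");np.savez("pics/w3.npz",**c);cv2.imwrite("pics/w3.png",cv2.resize(c["image"],(768,576)))
```

```text
grip 0.0497 0.05 F [-0.3  0.3 -3.2]
w 0.0499 hit True z over 0.0005 0.0496
t 18.55
```

View pics/w3.png

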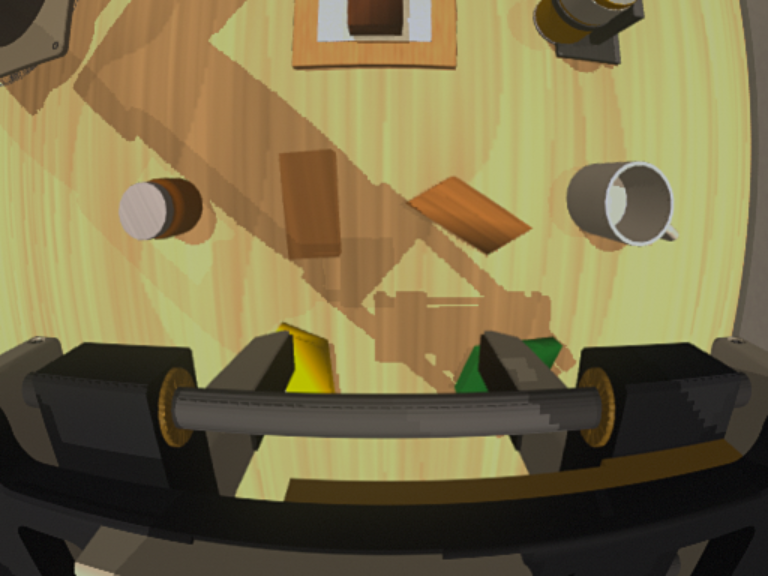

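Mitre is on the board at (377,15). The wedge (312,204) and slant (470,213) haven't moved. The yellow (310,360) and green (510,360) look-alikes stay put. A close crop should show which end of the wedge is thick.

Run:
```python
from h import *
c=dict(np.load("pics/w3.npz"))
im=c["image"][92:182,178:362]
cv2.imwrite("pics/w3c.png",cv2.resize(cv2.convertScaleAbs(im,alpha=1.5),None,fx=4.3,fy=4.3,interpolation=cv2.INTER_CUBIC))
H=hsv(c).astype(int);print(H[136,205],H[142,313],H[165,213],H[100,300],H[150,260])
```

```text
[ 15 169 121] [ 14 183 166] [ 15 168 111] [ 24 112 187] [ 16 139 165]
```

View pics/w3c.png

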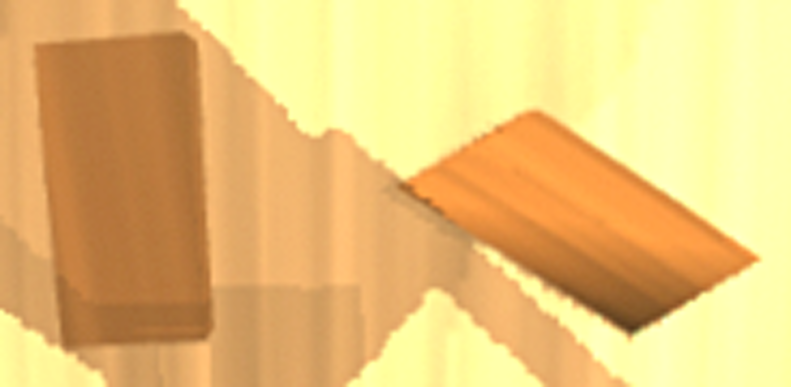

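Run:
```python
from h import *
c=dict(np.load("pics/w3.npz"));f=lambda L:np.array(L)/4.3+[178-.4,92-.4]
A,B,C,D=f([(36,45),(183,33),(206,336),(63,347)])
for hi,lo in((.040,.028),(.028,.040)):
    P=np.r_[plane(c,[A,B],hi,True),plane(c,[C,D],lo,True)]
    print('thick +y' if hi>lo else 'thick -y',np.linalg.norm(P[0]-P[1]),np.linalg.norm(P[2]-P[3]),np.linalg.norm(P[0,:2]-P[3,:2]),np.linalg.norm(P[1,:2]-P[2,:2]),P.mean(0).round(4),'yaw',np.arctan2(*((P[0]+P[1]-P[2]-P[3])[1::-1])))
S=plane(c,f([(402,186),(535,110),(758,258),(630,335)]),.030,True)
d=S[2]-S[1]+S[3]-S[0];print('slant',S.round(4).tolist(),S.mean(0).round(4),np.linalg.norm(d)/2,'yaw',np.arctan2(d[1],d[0]))
M=plane(c,np.array([(350,33),(401,38)])/1.5,.046,True);print('mitre -y end',M)
Wq=plane(c,np.array([(292,67),(456,67)])/1.5,.012,True);print('board near corners',Wq)
```

```text
thick +y 0.04683691812892006 0.04800904618888611 0.09880887253080481 0.09763276877627476 [ 0.4203 -0.3113  0.034 ] yaw 1.615705615388808
thick -y 0.048246284110224025 0.04660661037975969 0.0981264762866088 0.09691413002768025 [ 0.4202 -0.3099  0.034 ] yaw 1.6591017390772385
slant [[0.5098, -0.3099, 0.03], [0.5522, -0.2848, 0.03], [0.6287, -0.3307, 0.03], [0.5855, -0.3574, 0.03]] [ 0.569  -0.3207  0.03  ] 0.08927588605967963 yaw -0.5504670383217132
mitre -y end [[ 0.45888276 -0.15436346  0.046     ]
 [ 0.50396589 -0.15965569  0.046     ]]
board near corners [[ 0.40013888 -0.17535727  0.012     ]
 [ 0.55781714 -0.17656957  0.012     ]]
```

Run:
```python
from h import *
c=dict(np.load("pics/w3.npz"))
print('mug',plane(c,[np.array((640,203))/1.5],.09,True).round(3),'jar',plane(c,[np.array((145,210))/1.5],.08,True).round(3))
for j in(1.02,1.02-np.pi):
    q=kinematics.inverse_kinematics([.569,-.3207,.22],down(j));print(j,None if q is None else np.round(q,2))
for j in(0,np.pi,-np.pi):
    q=kinematics.inverse_kinematics([.479,-.096,.22],down(j));print(j,None if q is None else np.round(q,2))
```

```text
mug [[ 0.712 -0.299  0.09 ]] jar [[ 0.277 -0.307  0.08 ]]
1.02 [-0.59  0.28  1.36 -0.    1.5  -1.61]
-2.121592653589793 [-0.59  0.28  1.36 -0.    1.5   1.53]
0 [-0.3  -0.16  1.82 -0.    1.48 -0.3 ]
3.141592653589793 None
-3.141592653589793 None
```

Run:
```python
from h import *
pick(.569,-.3207,1.02,0,dz=.032)
place(.479,-.097,.0,.046,dz=.032)
q=kinematics.inverse_kinematics([.53,-.31,.17],down(np.pi/2));print(np.round(q,2))
env.reach([.53,-.31,.17],down(np.pi/2))
c=vision.capture("wrist");np.savez("pics/w4.npz",**c);cv2.imwrite("pics/w4.png",cv2.resize(c["image"],(768,576)));print(np.round(c["position"],3))
```

```text
grip 0.0459 0.0456 F [-0.7 -0.1 -2.2]
w 0.0456 hit True z over 0.0004 0.0457
t 27.2333
[-0.61  0.21  1.53 -0.    1.4  -2.18]
[ 0.465 -0.31   0.309]
```

View pics/w4.png

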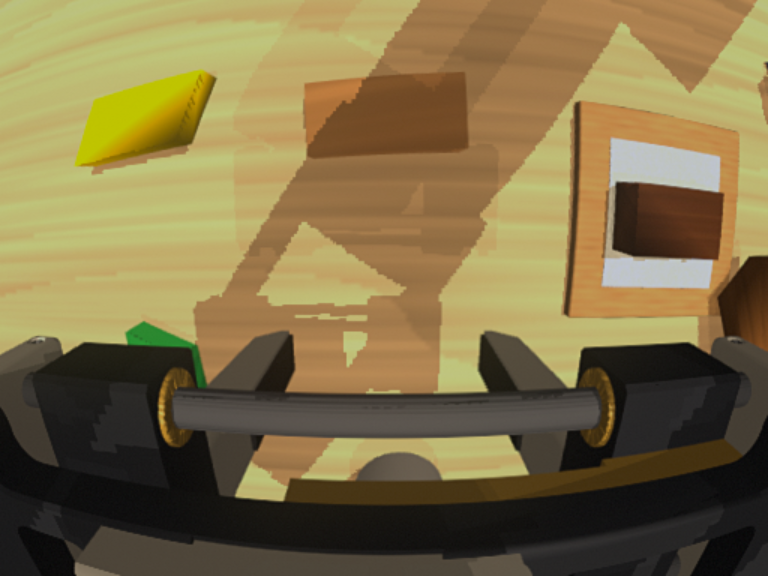

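The dark mitre is alone on the board at (668,220), and a brown piece sits at about (745,300) beside the board. So the slant has been knocked off or fallen. The wedge (385,115) looks undisturbed. I'll look from above the board.

Run:
```python
from h import *
env.reach([.53,-.20,.30],down(0))
c=vision.capture("wrist");np.savez("pics/w5.npz",**c);s=vision.capture("scene");np.savez("pics/s5.npz",**s)
a=cv2.resize(c["image"],(512,384));b=cv2.resize(s["image"][150:300,90:400],(512,248))
cv2.imwrite("pics/w5.png",cv2.resize(c["image"][:250],(768,375)));cv2.imwrite("pics/w5.png",np.vstack([cv2.resize(c["image"][:240],(620,291)),cv2.resize(s["image"][150:300,90:400],(620,300))]));print(np.round(c["position"],3))
```

```text
[ 0.531 -0.135  0.439]
```

View pics/w5.png

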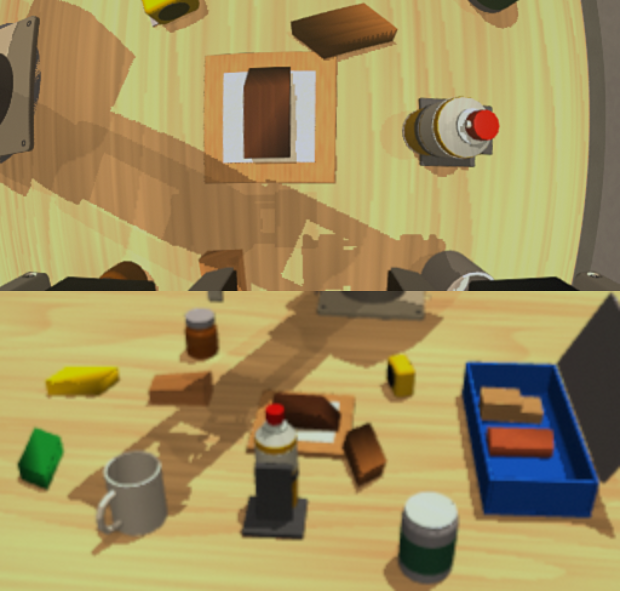

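Run:
```python
from h import *
c=dict(np.load("pics/w5.npz"));s=dict(np.load("pics/s5.npz"))
z=lambda im,f:cv2.resize(cv2.convertScaleAbs(im,alpha=1.5),None,fx=f,fy=f,interpolation=cv2.INTER_CUBIC)
a=z(c["image"][0:55,230:340],7);b=z(s["image"][180:215,155:205],7)
out=np.zeros((a.shape[0]+b.shape[0],770,3),np.uint8);out[:a.shape[0],:a.shape[1]]=a;out[a.shape[0]:,:b.shape[1]]=b
b2=z(s["image"][210:245,250:300],7);out[a.shape[0]:,360:360+b2.shape[1]]=b2
cv2.imwrite("pics/w5c.png",out);print(out.shape)
```

```text
(630, 770, 3)
```

View pics/w5c.png

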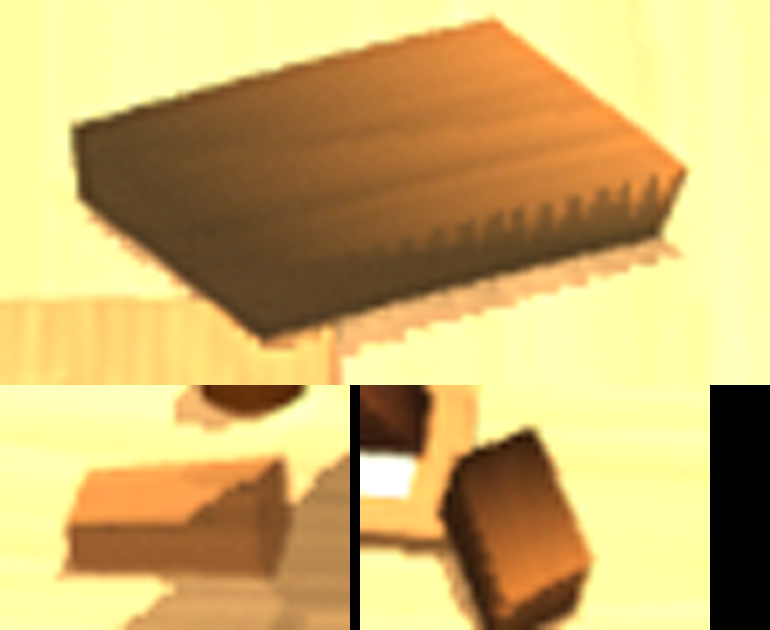

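Run:
```python
from h import *
c=dict(np.load("pics/w5.npz"));f=lambda L:np.array(L)/7+[230-.43,-.43]
S=plane(c,f([(72,125),(495,18),(687,170)]),.030,True)[:,:2];B=plane(c,f([(80,198),(265,340),(662,237)]),0,True)[:,:2]
ctr=(S[0]+S[2])/2;d=S[1]-S[0];print(ctr,np.linalg.norm(d),np.linalg.norm(S[2]-S[1]),np.arctan2(d[1],d[0]))
cb=(B[0]+B[2])/2;d=B[2]-B[1];print(cb,np.linalg.norm(d),np.linalg.norm(B[1]-B[0]),np.arctan2(d[1],d[0]))
M=plane(c,np.array([(245,157),(291,160)])/1.211,.046,True);print('mitre',M[:,:2])
t=vision.capture("top");H=hsv(t).astype(int);m=(H[...,0]<16)&(H[...,1]>90)&(H[...,2]>25)
r=np.zeros(m.shape,bool);r[150:240,195:260]=1
for a,ce,b in blobs(m&r,60): print(a,ce.round(1),[np.round(x,3) for x in rect(plane(t,outline(b),.03))])
```

```text
[0.56802406 0.01402134] 0.08858042195055216 0.049869756493245564 0.3019371749297928
[0.56869102 0.00800735] 0.08969654293219179 0.050870584903382754 0.3155202421597263
mitre [[ 0.45790086 -0.14330791]
 [ 0.50855148 -0.14738602]]
398 [220.5 186.8] [array([0.567, 0.007]), np.float64(0.342), array([115.086,  52.857])]
151 [238.3 211.3] [array([ 0.48, -0.05]), np.float64(-0.383), array([70.52 , 42.932])]
86 [256.2 213.6] [array([ 0.481, -0.113]), np.float64(0.013), array([48.923, 27.704])]
```

The slant lies flat at about (0.568, 0.010), yaw 0.31. The wedge's thick end is toward +y. Next I re-place the slant and check it.

```bash
cat >> h.py <<'E'
def topblobs(r0,r1,c0,c1,z,amin=60):
    t=vision.capture("top");H=hsv(t).astype(int);m=(H[...,0]<16)&(H[...,1]>90)&(H[...,2]>25)
    r=np.zeros(m.shape,bool);r[r0:r1,c0:c1]=1
    for a,ce,b in blobs(m&r,amin): print(a,ce.round(1),[np.round(x,3) for x in rect(plane(t,outline(b),z))])
E
python3 - <<'E'
from h import *
pick(.568,.010,-1.26,0,dz=.032)
place(.482,-.095,.0,.046,dz=.032)
print(telemetry.sense()["gripper_width"])
env.reach([.482,-.16,.32],down(0))
c=vision.capture("wrist");np.savez("pics/w6.npz",**c);cv2.imwrite("pics/w6.png",c["image"][:260])
E
```

```text
grip 0.0496 0.0496 F [ 0.2 -0.1 -2. ]
w 0.0497 hit True z over -0.0004 0.05
t 38.8083
0.07504933796824363
```

View pics/w6.png

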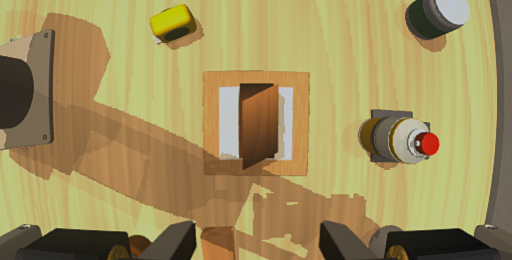

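The slant is back on the mitre at about (260,125), but the grip width read 49.7 instead of 46 mm. I'll crop in to check how it sits.

Run:
```python
from h import *
c=dict(np.load("pics/w6.npz"));s=vision.capture("scene");np.savez("pics/s6.npz",**s)
z=lambda im,f:cv2.resize(cv2.convertScaleAbs(im,alpha=1.7),None,fx=f,fy=f,interpolation=cv2.INTER_CUBIC)
a=z(c["image"][65:180,195:315],5);b=z(s["image"][185:250,205:275],4)
out=np.zeros((600,800,3),np.uint8);out[:575,:600]=a;out[:260,520:800]=b
cv2.imwrite("pics/w6c.png",out)
```

```text
(no output)
```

View pics/w6c.png

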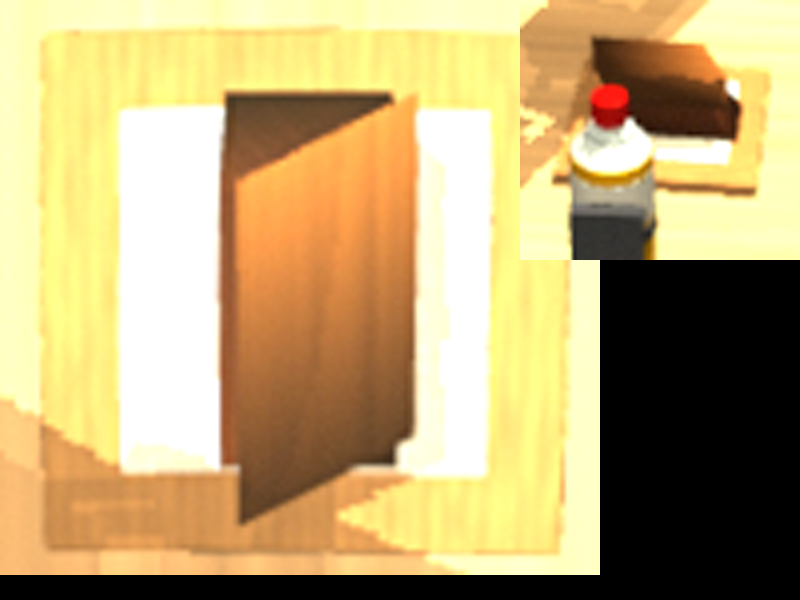

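Run:
```python
from h import *
c=dict(np.load("pics/w6.npz"));f=lambda L:np.array(L)/5+[195-.4,65-.4]
S=plane(c,f([(236,182),(416,95),(414,435),(241,523)]),.076,True)[:,:2];print(S.round(4),S.mean(0),np.linalg.norm(np.roll(S,-1,0)-S,axis=1))
M=plane(c,f([(120,107),(490,110),(488,475),(119,473)]),.012,True)[:,:2];print('white',M.round(4),M.mean(0))
B=plane(c,f([(221,468)]),.012,True);print(B, plane(c,f([(226,92),(390,95)]),.012,True))
```

```text
[[ 0.4626 -0.0669]
 [ 0.5082 -0.0442]
 [ 0.5081 -0.1321]
 [ 0.4634 -0.1552]] [ 0.48558287 -0.09957989] [0.05101376 0.08794332 0.0503419  0.08827652]
white [[ 0.4246 -0.0386]
 [ 0.5346 -0.0397]
 [ 0.535  -0.1502]
 [ 0.4232 -0.1496]] [ 0.47934863 -0.09451228]
[[ 0.45423846 -0.14829699  0.012     ]] [[ 0.45625045 -0.03471569  0.012     ]
 [ 0.50480833 -0.03568717  0.012     ]]
```

Run:
```python
from h import *
pick(.423,.245,0,.006,open_=.066)
place(.483,-.090,.0,.076)
env.reach([.46,-.24,.33],down(0))
c=vision.capture("wrist");np.savez("pics/w7.npz",**c);s=vision.capture("scene")
z=lambda im,f:cv2.resize(cv2.convertScaleAbs(im,alpha=1.5),None,fx=f,fy=f,interpolation=cv2.INTER_CUBIC)
out=np.zeros((600,800,3),np.uint8);a=z(c["image"][0:220,140:400],2.7);out[:594,:702]=a;b=z(s["image"][170:250,205:275],3.5);out[:280,-245:]=b
cv2.imwrite("pics/w7.png",out)
```

```text
grip 0.0461 0.0458 F [-0.8 -0.1 -1.6]
w 0.0457 hit True z over 0.0002 0.0454
t 47.5833
```

View pics/w7.png

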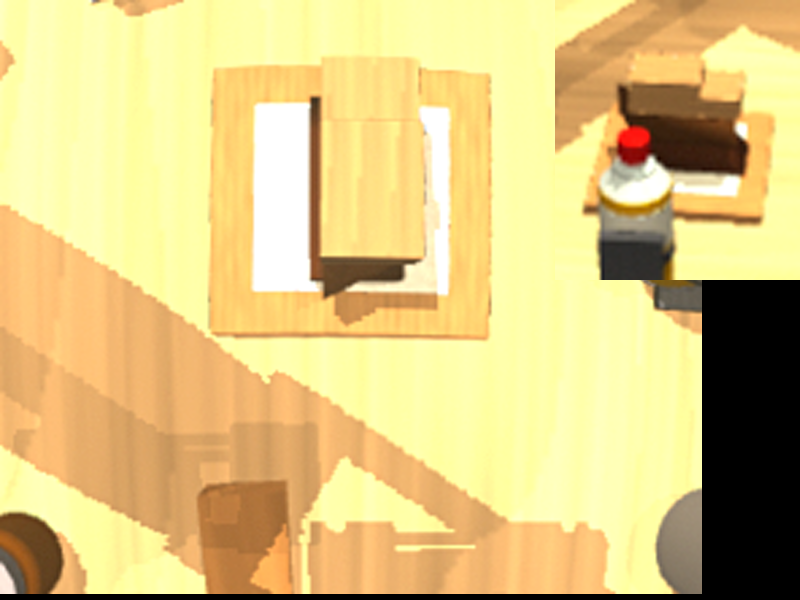

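The pile of mitre, slant and step stands at (370,160), with the step's high part toward −y. The wedge is still at about (245,540).

Run:
```python
from h import *
c=dict(np.load("pics/w7.npz"));f=lambda L:np.array(L)/2.7+[140-.3,-.3]
P=plane(c,f([(322,120),(420,121),(423,262),(319,257)]),.112,True);print('step high',P[:,:2].round(4).tolist(),P.mean(0).round(4))
print('wedge +y end',plane(c,f([(204,492),(287,482)]),.040,True)[:,:2].round(4).tolist())
pick(.4203,-.3113,.045-np.pi,0,dz=.030)
place(.483,-.096,.0,.112,dz=.030)
env.reach([.46,-.16,.40],down(0))
c=vision.capture("wrist");np.savez("pics/w8.npz",**c);s=vision.capture("scene")
z=lambda im,f:cv2.resize(cv2.convertScaleAbs(im,alpha=1.5),None,fx=f,fy=f,interpolation=cv2.INTER_CUBIC)
out=np.zeros((600,800,3),np.uint8);a=z(c["image"][50:220,140:360],3);out[:510,:660]=a;b=z(s["image"][160:240,205:275],4);out[:320,-280:]=b
cv2.imwrite("pics/w8.png",out)
```

```text
step high [[0.4622, -0.0773], [0.5056, -0.0767], [0.5066, -0.1418], [0.4609, -0.1402]] [ 0.4838 -0.109   0.112 ]
wedge +y end [[0.3982, -0.2597], [0.4437, -0.2542]]
grip 0.0479 0.0479 F [-0.   0.4 -2.1]
w 0.0478 hit True z over 0.0005 0.048
t 58.1083
```

View pics/w8.png

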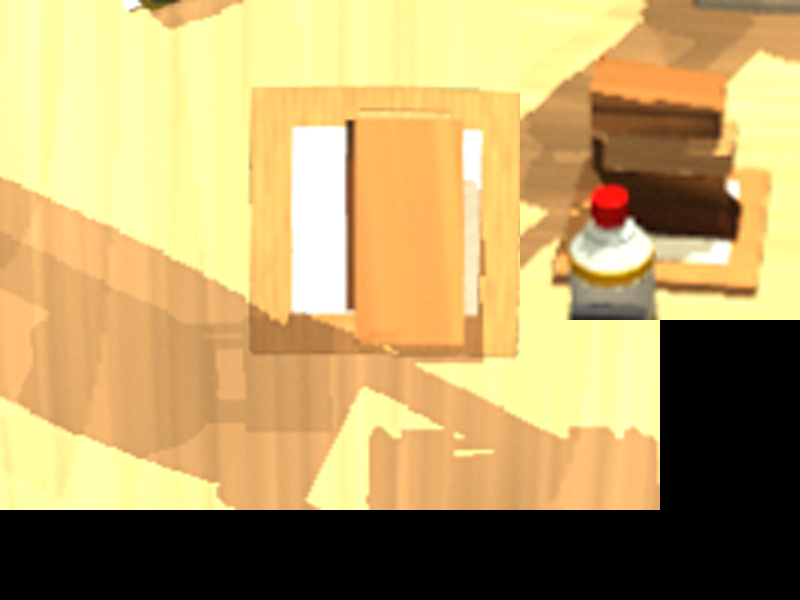

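Run:
```python
from h import *
c=dict(np.load("pics/w8.npz"));f=lambda L:np.array(L)/3+[140-.3,50-.3]
P=np.r_[plane(c,f([(355,118),(460,118)]),.140,True),plane(c,f([(463,347),(357,345)]),.152,True)][:,:2];w=P.mean(0);print('wedge',P.round(4).tolist(),w.round(4))
dz=.0270;a=.1194;n=np.array([0,np.sin(a),np.cos(a)])
R=cv2.Rodrigues(np.array([-a,0,0]))[0]@down(0)
pick(.509,.2494,.054,.006,open_=.066,dz=dz)
p=np.array([.4835,-.098,.146+.0005])+dz*n
env.reach(p+[0,0,.09],R);print('w',telemetry.sense()["gripper_width"])
env.servo_line(p+[0,0,.012],.2);hit=env.servo_line(p-[0,0,.002],.03,until_force=4)
print(hit,telemetry.sense()["tcp_pos"]-p,fz().round(1),telemetry.sense()["gripper_width"])
env.command_gripper(.070);env.servo_line(p+.09*n,.2)
env.reach([.46,-.16,.40],down(0))
c=vision.capture("wrist");np.savez("pics/w9.npz",**c);s=vision.capture("scene")
z=lambda im,f:cv2.resize(cv2.convertScaleAbs(im,alpha=1.5),None,fx=f,fy=f,interpolation=cv2.INTER_CUBIC)
out=np.zeros((600,800,3),np.uint8);A=z(c["image"][50:200,160:440],2.8);out[:420,:784]=A;b=z(s["image"][150:230,205:275],3);out[-240:,-210:]=b
b=z(s["image"][110:310,10:400],1.4);out[-280:,:546]=b
cv2.imwrite("pics/w9.png",out);print(telemetry.sense()["time_s"])
```

```text
wedge [[0.4611, -0.049], [0.5074, -0.0483], [0.5084, -0.1496], [0.462, -0.149]] [ 0.4847 -0.099 ]
grip 0.0477 0.0476 F [ 1.   0.3 -2.4]
w 0.04765083170307132
True [ 0.0005383  -0.00010472 -0.00033074] [-0.5 -0.2  3. ] 0.047754062249656865
67.775
```

View pics/w9.png

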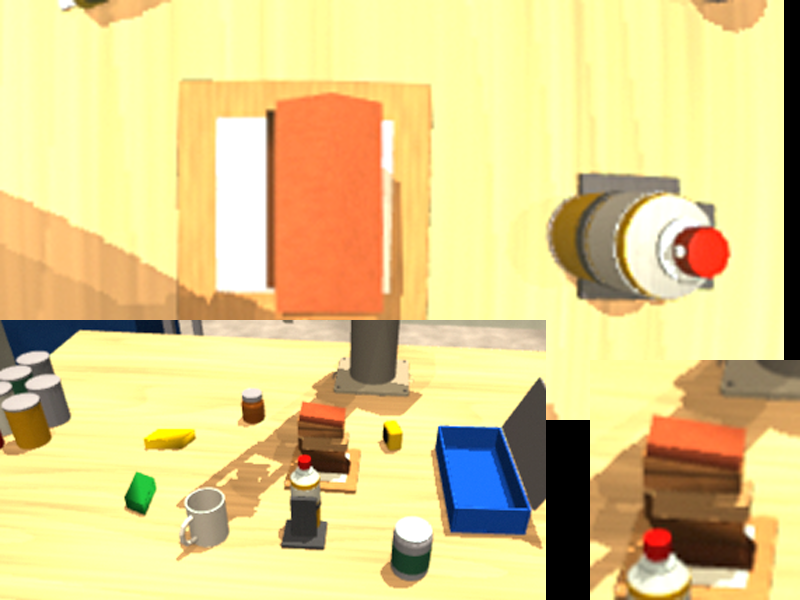

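All five are stacked: the gable sits on top, tilted on the wedge, with the pile centred at (330,200). The cap's top disc is at (708,251) and the bystanders are in place. Now I'll press the cap.

Run:
```python
from h import *
c=dict(np.load("pics/w9.npz"));P=plane(c,[np.array((709,251))/2.8+[160-.3,50-.3]],.172,True)[0];print(P)
t=dict(np.load("pics/top0.npz"));print(plane(t,(255.9,149.),.170))
x,y=P[:2]
R=down(0);env.reach([x,y,.30],R);env.command_gripper(0,10)
env.servo_line([x,y,.205],.15);f0=fz()
hit=env.servo_line([x,y,.1885],.02,until_force=14)
s=telemetry.sense();print(hit,s["tcp_pos"],(s["ft_force"]-f0).round(2))
env.pause(.2);s=telemetry.sense();print(s["tcp_pos"],(s["ft_force"]-f0).round(2))
env.servo_line([x,y,.30],.1)
print(telemetry.sense()["time_s"])
```

```text
[ 0.66966263 -0.10835759  0.172     ]
[[ 0.67080673 -0.10946224  0.17      ]]
True [ 0.66994663 -0.10842246  0.1913913 ] [-0.51  1.14  5.43]
[ 0.66996093 -0.10843142  0.19133061] [-1.37  0.97  5.33]
72.8167
```

Run:
```python
from h import *
x,y=.6697,-.1087
env.servo_line([x,y,.205],.15);f0=fz()
hit=env.servo_line([x,y,.1885],.015,until_force=25)
env.pause(.15);s=telemetry.sense();print(hit,s["tcp_pos"],(s["ft_force"]-f0).round(2))
env.servo_line([x,y,.30],.1)
g=np.array([0,0,.006]);R=down(AX);r=.181
env.reach([.45,.25,.36],R);env.command_gripper(.06,12)
p=tabpt(2.0,r)+g;env.reach(p+[0,0,.1],R);print('fits',env.servo_line(p,.15,until_force=8))
env.command_gripper(.02,12);print('w',telemetry.sense()["gripper_width"],fz().round(1))
c=vision.capture("wrist");np.savez("pics/w10.npz",**c)
```

```text
False [ 0.66986069 -0.10875219  0.19119196] [-8.2   1.38 15.77]
fits False
w 0.030212809266133695 [-6.5 -1.3  3.9]
```

The cap bottomed out at 15.8 N, and the tab is gripped (30 mm). Closing the lid now.

Run:
```python
from h import *
g=np.array([0,0,.006]);r=.181
for th in np.arange(1.8,-.01,-.2):
    env.servo_line(tabpt(max(th,0.005),r)+g,.15)
print(fz().round(1),telemetry.sense()["gripper_width"])
env.command_gripper(.06);env.servo_line(tabpt(0,r)+[0,0,.15],.2)
env.reach([.46,-.0,.42],down(0));env.pause(.3)
env.goto_joints([-1.346,0.13,1.488,0,1.523,-.085])
s=vision.capture("scene");np.savez("pics/s11.npz",**s);t=vision.capture("top")
z=lambda im,f:cv2.resize(cv2.convertScaleAbs(im,alpha=1.4),None,fx=f,fy=f,interpolation=cv2.INTER_CUBIC)
out=np.zeros((600,800,3),np.uint8);A=z(s["image"][120:310,30:400],2.1);out[:399,:777]=A;b=z(t["image"][110:270,110:350],1.25);out[-200:,:300]=b
b=z(s["image"][150:230,205:275],2.5);out[-200:,310:485]=b
cv2.imwrite("pics/s11.png",out);print(telemetry.sense()["time_s"])
```

```text
[-11.4  -0.1  -1.6] 0.030028962682959928
90.2917
```

View pics/s11.png

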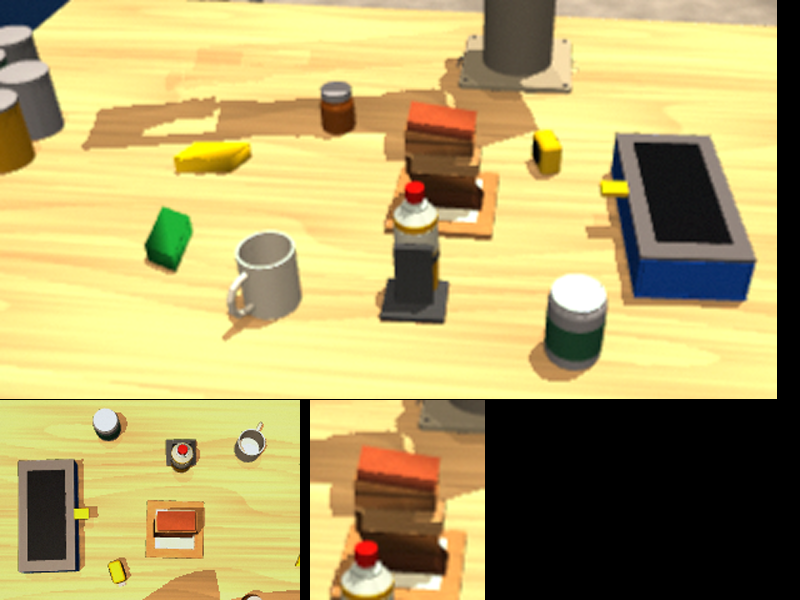

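The lid is shut at (690,200), the pile stands at (440,150), the cap is up at (415,192) and the bystanders haven't moved. Handing in.

Run:
```python
from h import *
order.finish_job();print(telemetry.sense()["time_s"])
```

```text
the job is handed in; nothing more can be done
the job is handed in; nothing more can be done
```

I finished the task and handed it in at about 90 s of the 210 s allowed; no verdict was reported.

- **Lid:** I swung it open by the tab, released it at about 1.8 rad, and it stayed open. At the end I guided it shut by the tab.
- **Pile:** Bottom to top it is mitre, slant, step, wedge, gable, with the gable tilted to match the wedge's slope. The last measured middles of slant, step and wedge were about 5–6 mm from the board's middle. The mitre and gable were placed within about 5 mm of it, judged by where the gripper set them and by eye.
- **Cap:** I pressed it twice. The first press stopped at about 5.3 N, nearly full travel. The second bottomed out at about 16 N, and the cap then sprang back up.
- **Last pictures:** They show the lid shut, the pile standing, the cap up, the arm clear, and the tin, jar, mug and tape in place. The final lid angle and cap travel were judged by eye, not measured.

Two things did not go as expected:
- **Slant off the pile:** After its first placing it turned up lying flat beside the board. I took this to be the announced knock, though I did not confirm it. I measured it again and put it back.
- **Slant grip width:** On that second pick the grip read 49.7 mm where 46 mm was expected. I never explained the difference, but the slant then sat square in the close-up.

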